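# Lock the bayonet bowl onto the leaning air-filter head

### The job

Fit the compressed-air filter bowl (the taller steel bowl, with two lugs at its foot) to the upturned filter head on the service stand: line its lugs up with the two slots, push it fully in, twist it clockwise (seen from above the bowl) all the way to the stop, and let go. Do not knock over or push away the other things on the bench.

Things in the scene. Friction and masses are not known exactly. Their poses are not given: they have to be found in the camera images.
- bowl: Filter bowl to fit: steel cylinder, 44 mm diameter, standing mouth-down, 112 mm tall, about 0.25 kg. Origin: centre of its flat underside; z: up its axis to the wing grip. Two lugs stick out at the foot along +x and -x: z 0 to 8 mm, 10 mm wide along y, reaching 31 mm from the axis. The foot has a small bevel. Half a turn about z looks and works the same.
- bowl_wing (a point): Middle of the bowl's flat wing grip, on its axis, 93 mm above its underside. The wing is 20 mm thick along the bowl's y, 46 mm long along its x (in line with the lugs), and stands z 72 to 112 mm; pinch it across its thickness. Just below it the bowl widens from 24 mm across (z 72) to 44 mm (z 62).
- head: Filter head: aluminium casting fixed upside-down on the stand, its socket leaning 30 deg. Origin: centre of the socket's floor, 110 mm above the bench; z: out of the socket along its axis; x: in the plane of the lean, the line the two lugs lie on when locked. A seated bowl rests on the floor with about 3 mm of play along z, z parallel to this z. Rigid; no spring or detent, only light friction.
- head_mouth (a point): Centre of the socket's mouth, on the head's axis, 19 mm out from the floor. The collar around it (84 mm outside) spans z 11 to 19 mm, with a bore of 24.5 mm radius; under it is a cavity of 34 mm radius, z 0 to 11 mm, where the lugs turn.
- head_slot (a point): Middle of one of the two slots in the collar, level with its top, 29 mm from the axis; the other is opposite. Slots are 16 mm wide and reach 34 mm from the axis, on the line turned +60 deg about the head's z from its x. Once pushed in, lugs turn 60 deg clockwise looking into the socket (negative about z) to hard stops on the x line; the other way is blocked.
- stand: Dark steel stand, fixed to the bench: base plate 170 x 120 x 12 mm and a leaning post that carries the head. Origin on the bench, vertically below the head's origin; z up; the head leans towards the stand's -x (its front, facing the robot within about 30 deg).
- plain_bowl: Bystander: a smaller steel bowl of like shape without lugs, 36 mm in diameter, 90 mm tall, mouth-down; origin at the centre of its underside. Its place and the filter bowl's may be swapped.
- mug: Bystander: white mug, 80 mm across, 92 mm tall; origin at the centre of its underside.
- tape: Bystander: roll of tape lying flat, 96 mm across, 25 mm tall; origin at the centre of its underside.
- hammer: Bystander: hammer lying on the bench along its x axis.
- glue: Bystander: white closed bottle, 68 mm across, 170 mm tall; origin at the centre of its underside.
- driver: Bystander: screwdriver lying on the bench along its x axis.
Mind the look-alikes: they are no part of the job. What is shaped like the stand but red is not meant.

How it is judged:
At the end, for the whole second after the job is handed in: The bowl sits in the head: its underside centre within 7 mm of the socket floor's centre and less than 5 mm above the floor, its axis within 0.12 rad of the socket's, its lugs turned to within 0.17 rad (10 deg) of the locked line, and it is at rest (distance between bowl and head below 0.007 m and z of bowl in the frame of head below 0.005 m and angle between the z axis of bowl and the z axis of head, either way round below 0.12 rad and angle between the x axis of bowl and the x axis of head, either way round below 0.17 rad and linear speed of bowl below 0.02 m/s and angular speed of bowl below 0.2 rad/s); the robot touches nothing.
It fails at once if another thing on the bench is moved by more than 40 mm (distance of any of plain_bowl, mug, tape, hammer, glue, driver from where it was at the start of the episode above 0.04 m).
It fails at once if the plain bowl, the mug or the glue bottle is knocked over (angle between any of plain_bowl, mug, glue's own z axis and vertical above 0.6 rad).
It also fails if it takes over 42 s, if anything falls off the work surface, if the arm or the gripper's body presses on something with over 40 N, if the wrist force passes 120 N, or if a joint passes its speed limit or range.

### The arm

A 7-joint arm with a two-finger parallel gripper is mounted at the origin on the work surface. World frame = base frame: x ahead of the robot, y to its left, z up, the work surface at z = 0. Lengths are in m, angles in rad, forces in N, time in s.
With the tool pointing down it reaches from about 0.425 to 0.925 m from the base axis. Payload 6.8 kg.
Tool frame: the origin (TCP) lies midway between the tips of the shut fingers; the grasp point (between the pads) lies 19 mm behind it (bot.grasp_offset is the distance from the TCP to the grasp point, in m); z points along the fingers, x is the direction in which the jaws open and shut, and the axes are right-handed (so a half turn about z gives the same grasp; the last joint's range is limited). The gripper opens to 85 mm and grips with 20 to 120 N. Pads are 22 mm wide; open, the fingers measure 114 mm over their backs; the gripper's body (76 mm by 85 mm) begins 54 mm behind the grasp point. The pads swing forward as they close: fully open they stand 13 mm farther back than shut.
Start: joints at [1.149, 0.477, 0.022, 1.555, -0.011, 1.109, -0.083], TCP at [0.208, -0.642, 0.231] pointing down, gripper open.
Joint ranges: [-2.96, 2.96], [-0.34, 2.1], [-1.41, 1.46], [0.24, 2.44], [-1.37, 4.51], [0.17, 1.92], [-2.96, 2.96]. Speed limits (rad/s): [2.39, 2.39, 3.14, 3.14, 3.14, 3.14, 3.14].

### API

Orientations are given as a unit quaternion [w, x, y, z].
In Python, from station import bot, imaging gives the robot as it stands. The module is installed in compiled form; this text tells all that it offers.
- The arm moves only by the tool apply_moves, never from a script. Its argument "increments" is a list of rows, each a list of 7 numbers: the shift along the tool's x, y, z in mm, then the turn, a rotation vector about the tool's x, y, z in degrees, then the closure, from -1 (fully open) to 1 (shut). In form: [[dx, dy, dz, rx, ry, rz, grip], ...]. A call has exactly 8 rows; each row shifts and turns the pose as measured when the row begins, along the tool's axes as they then stand; what a row does not reach is not made up. A row lasts 1/8 s, in which the tool goes at most 62.5 mm and 10.7 degrees, less where a joint would pass 70% of its speed; a pose out of reach is approached as far as the arm can. A call with a gripper value outside its range is refused whole. The fingers move at their own pace and stop on an object; "grip_force" is the grip in N (left out, the last holds). Time passes only in rows, so rows that do not move let the fingers close, or fill a call up. It gives the time, the measured TCP pose, the force and the opening at its end, in the units of the state.
- bot.get_obs(): the state, without advancing time (a new reading comes with each control period).
- imaging.read_camera(name): name is "scene" or "side" or "wrist"; returns the picture (420x560x3 uint8, red, green, blue); there is no depth.
- imaging.get_calibration(name): a dict with "K" (3x3 intrinsics, pixels), "extrinsics" (4x4, takes a point from camera to world coordinates). Camera axes: x right, y down, z forward; pixel columns grow to the right and rows downward; lengths in m; the calibration is good to about 2 mm. The wrist camera is an equidistant fisheye: a pixel r from the principal point sees the ray r / f radians off the axis. A picture is of the moment at which its call begins: read the wrist's pose just before it. get_calibration takes no time and is no camera call; for the wrist camera it gives the pose at the moment of the call.
- bot.hand_in(): hands the job in, once; it reports no verdict.
The state is a dict: "t": time; "q": joint angles; "joint_vel": joint speeds; "joint_torque": joint torques, N m; "eef_pos": TCP position; "tool_rot": TCP orientation; "contact_force": force on the tool from outside, world axes, zero at the start; "torque": the same for the moment, N m; "gripper_width": opening from 0.0 (shut) to 1.0 (fully open).
Only numpy, scipy, OpenCV 4.12 (cv2) and the standard library are available. Lean on these libraries where they do the work, as an engineer would, in place of code of your own. Each camera call takes 0.05 s, during which the arm holds its last target.

## Working session

There is one attempt and no reset: what is moved stays moved. The work goes in short steps, Python scripts to look and compute and a tool call to move; the robot and the scene stay as the last step left them, time stands still between calls to the robot, and variables do not carry over. Pictures are saved under pics/ and viewed, and the job is handed in when it is done.

Besides the shell and the picture viewer there is one more tool, called as a command line: name --pt "numbers of a row" for each row, then --argument value for the rest. apply_moves: Moves the arm, as the interface text tells. Its arguments: {"type":"object","properties":{"increments":{"type":"array","items":{"type":"array","items":{"type":"number"}}},"grip_force":{"type":"number"}},"required":["increments"]}

```bash
mkdir -p pics; ls; python3 - <<'E'
from station import bot, imaging
import cv2
print(bot.get_obs())
for n in ["scene","side","wrist"]:
    c=imaging.get_calibration(n); print(n,c)
    im=imaging.read_camera(n); cv2.imwrite(f"pics/{n}0.png",im[:,:,::-1])
E
```

```text
pics
{'t': 0.0, 'q': array([ 1.14889876,  0.47778194,  0.02233178,  1.55650517, -0.01149866,
        1.10930592, -0.08308526]), 'joint_vel': array([-0.00173303,  0.00041782, -0.00056377,  0.00149544,  0.00100612,
        0.00030143, -0.00096986]), 'joint_torque': array([ 6.48267292e-05, -5.96452403e+01,  1.60780896e+00, -2.81194693e+01,
        1.23879997e-02,  9.43841762e-03,  1.43794864e-05]), 'eef_pos': array([ 0.20814937, -0.64145024,  0.23031507]), 'tool_rot': array([-4.93482061e-04,  8.08923099e-01, -5.87913721e-01, -7.95525329e-04]), 'contact_force': array([0.3660696 , 0.39674822, 0.06317577]), 'torque': array([-0.02224028, -0.02241863, -0.00271956]), 'gripper_width': 0.9973584128216196}
scene {'K': array([[401.77906044,   0.        , 276.15439785],
       [  0.        , 401.77906044, 208.81677403],
       [  0.        ,   0.        ,   1.        ]]), 'extrinsics': array([[-0.33259021,  0.74125503, -0.58303064,  1.00978348],
       [ 0.94307083,  0.26212507, -0.2047141 ,  0.18892854],
       [ 0.00108159, -0.61792509, -0.78623623,  0.85606939],
       [ 0.        ,  0.        
[... 183 characters left out ...]
.        ]]), 'extrinsics': array([[-0.71480056, -0.49993776,  0.48900143, -0.25147669],
       [-0.69920164,  0.52421712, -0.48612086,  0.71265276],
       [-0.01331275, -0.68939006, -0.72426799,  1.19074263],
       [ 0.        ,  0.        ,  0.        ,  1.        ]])}
wrist {'K': array([[325.1922621 ,   0.        , 279.33301467],
       [  0.        , 325.1922621 , 207.79943808],
       [  0.        ,   0.        ,   1.        ]]), 'extrinsics': array([[ 0.30802919, -0.91458104, -0.26202966,  0.27416045],
       [-0.95137214, -0.2969863 , -0.08179363, -0.62023275],
       [-0.00301232,  0.27448254, -0.96158736,  0.37304921],
       [ 0.        ,  0.        ,  0.        ,  1.        ]])}
```

View pics/scene0.png

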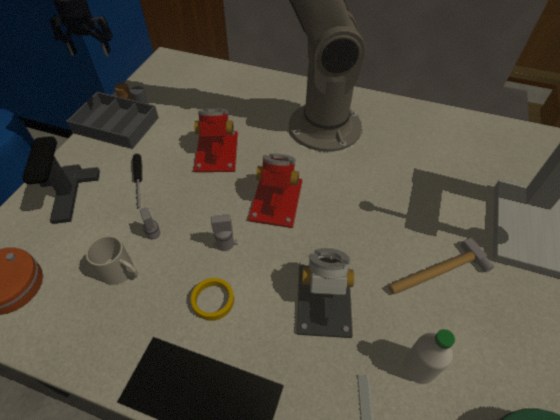

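View pics/side0.png

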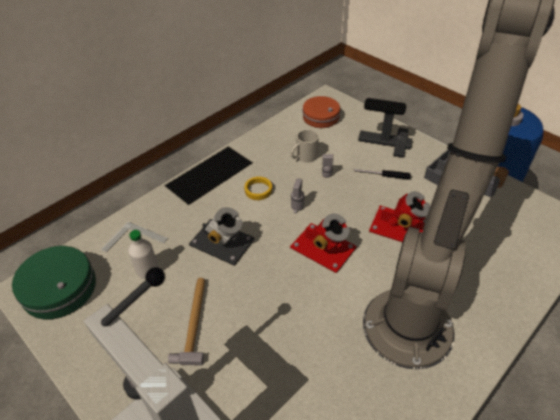

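View pics/wrist0.png

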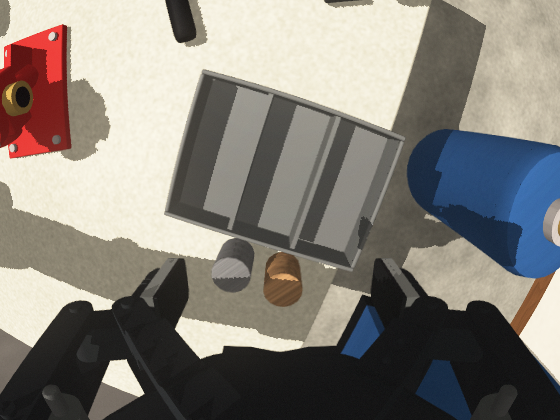

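Candidates for the bowl are the scene-view pixels (222,232) and (150,223); the grey cylinder by the tray, wrist view (233,262), is a third look-alike. For the stand, the dark one is at scene (325,290) and the red ones are at (277,190) and (215,135). I'll check these with close crops.

```bash
python3 - <<'E'
import cv2,numpy as np
a=cv2.imread("pics/scene0.png"); b=cv2.imread("pics/side0.png")
f=lambda im,x,y,w,h,s: cv2.resize(im[y:y+h,x:x+w],None,fx=s,fy=s,interpolation=cv2.INTER_CUBIC)
c1=f(a,130,195,120,70,6); cv2.imwrite("pics/c1.png",c1)
cv2.imwrite("pics/c2.png",f(a,285,235,80,105,5.7))
cv2.imwrite("pics/c3.png",f(b,275,140,80,80,7))
cv2.imwrite("pics/c4.png",f(b,185,200,75,65,8))
E
```

```text
(no output)
```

View pics/c1.png

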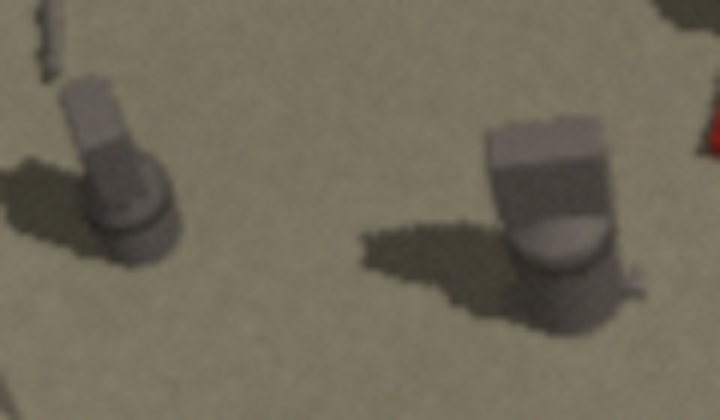

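View pics/c2.png

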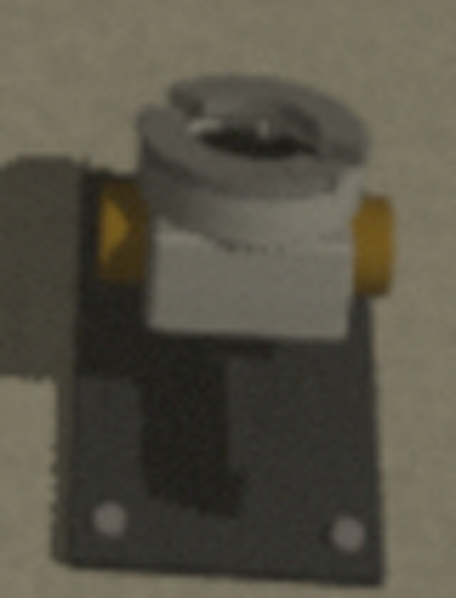

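View pics/c3.png

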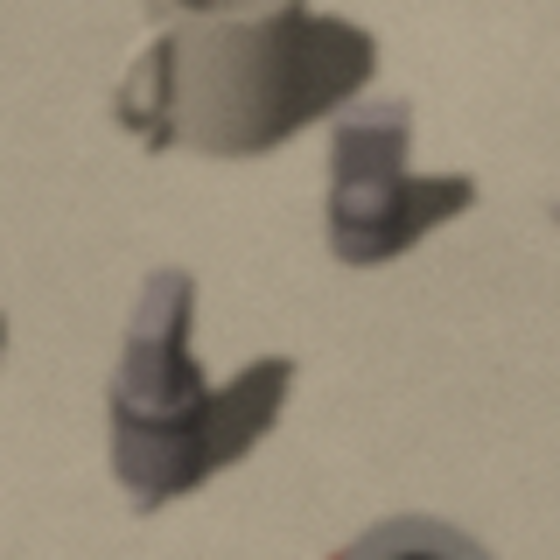

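View pics/c4.png

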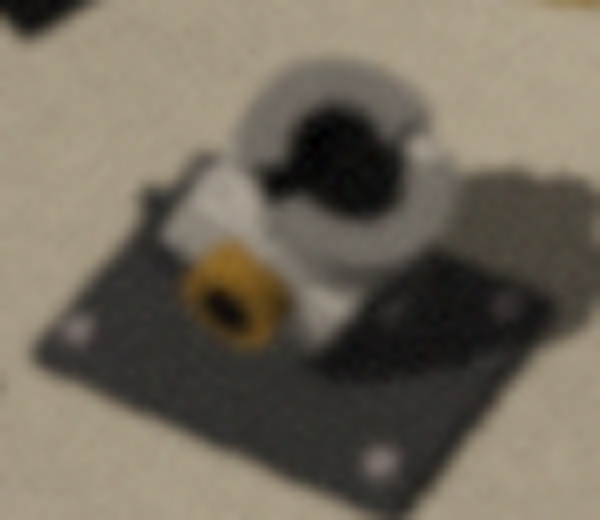

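The crops settle it. The taller bowl, with a lug showing at scene (236,242), is the target at (222,232). The one at (150,223) is the plain bowl. The dark stand at (325,290) is the right one, and slots are visible in its collar. Next I'll measure both coarsely.

```bash
cat > h.py <<'E'
import numpy as np, cv2
from station import bot, imaging
def ray(cal,px):
    K,E=cal["K"],cal["extrinsics"]; px=np.atleast_2d(np.array(px,float))
    d=np.c_[(px[:,0]-K[0,2])/K[0,0],(px[:,1]-K[1,2])/K[1,1],np.ones(len(px))]
    return E[:3,3],d@E[:3,:3].T
def fray(cal,px):
    K,E=cal["K"],cal["extrinsics"]; px=np.atleast_2d(np.array(px,float))
    u=np.c_[px[:,0]-K[0,2],px[:,1]-K[1,2]]; r=np.hypot(*u.T); th=r/K[0,0]
    s=np.where(r>1e-9,np.sin(th)/np.maximum(r,1e-9),0)
    d=np.c_[u*s[:,None],np.cos(th)]
    return E[:3,3],d@E[:3,:3].T
def onz(o,d,z):
    return o+d*((z-o[2])/d[:,2])[:,None]
def proj(cal,P,fish=False):
    K,E=cal["K"],cal["extrinsics"]; p=(np.atleast_2d(P)-E[:3,3])@E[:3,:3]
    if fish:
        rr=np.hypot(p[:,0],p[:,1]); th=np.arctan2(rr,p[:,2]); s=K[0,0]*th/np.maximum(rr,1e-9)
        return np.c_[p[:,0]*s+K[0,2],p[:,1]*s+K[1,2]]
    return np.c_[p[:,0]/p[:,2]*K[0,0]+K[0,2],p[:,1]/p[:,2]*K[1,1]+K[1,2]]
def tri(rs):
    A=np.zeros((3,3));b=np.zeros(3)
    for o,d in rs:
        d=d/np.linalg.norm(d);M=np.eye(3)-np.outer(d,d);A+=M;b+=M@o
    return np.linalg.solve(A,b)
E
python3 - <<'E'
from h import *
np.set_printoptions(precision=4,suppress=True)
sc=imaging.get_calibration("scene");sd=imaging.get_calibration("side")
c=np.array([(488,132),(600,118),(607,160),(495,168)])/6+[130,195]
P=onz(*ray(sc,c),.112);print("wing",P,P.mean(0), P[1]-P[0],P[2]-P[1])
c=np.array([[152,340],[190,345],[190,275],[150,275]])/7+[275,140]
print("side wing top ctr",onz(*ray(sd,np.array([[166,290]])/7+[275,140]),.112))
# plate
c=np.array([(65,565),(382,582)])/5.7+[285,235]
print("plate sc",onz(*ray(sc,c),.012))
c=np.array([(40,355),(400,515),(550,290)])/8+[185,200]
print("plate sd",onz(*ray(sd,c),.012))
# mouth ctr tri
p1=np.array([252,140])/5.7+[285,235]; p2=np.array([345,165])/8+[185,200]
r1=ray(sc,p1);r2=ray(sd,p2)
print("mouth",tri([(r1[0],r1[1][0]),(r2[0],r2[1][0])]))
for n,px,z in (("plain",(150,212),.09),("mug",(110,250),.092),("tape",(212,298),.025),("glue",(444,338),.17)):
    print(n,onz(*ray(sc,px),z))
E
```

```text
wing [[ 0.5309 -0.1384  0.112 ]
 [ 0.5102 -0.1004  0.112 ]
 [ 0.5279 -0.0898  0.112 ]
 [ 0.5456 -0.1286  0.112 ]] [ 0.5286 -0.1143  0.112 ] [-0.0207  0.0381  0.    ] [0.0177 0.0106 0.    ]
side wing top ctr [[ 0.5216 -0.128   0.112 ]]
plate sc [[0.6919 0.1239 0.012 ]
 [0.6586 0.2379 0.012 ]]
plate sd [[0.6435 0.234  0.012 ]
 [0.4847 0.1887 0.012 ]
 [0.5244 0.0744 0.012 ]]
mouth [0.5532 0.1461 0.1185]
plain [[ 0.5522 -0.2938  0.09  ]]
mug [[ 0.6776 -0.3215  0.092 ]]
tape [[ 0.681  -0.0784  0.025 ]]
glue [[0.6727 0.3796 0.17  ]]
```

```bash
cat >> h.py <<'E'
from scipy.spatial.transform import Rotation as Rot, Slerp
def Rq(q): return Rot.from_quat([q[1],q[2],q[3],q[0]])
def tcp():
    o=bot.get_obs(); return np.array(o["eef_pos"]),Rq(o["tool_rot"]),o
def plan(pt,Rt,n):
    """n rows to the target; print round numbers"""
    p,R,o=tcp(); rv=(R.inv()*Rt).as_rotvec(); st=(pt-p)/n; 
    for i in range(n):
        Ri=R*Rot.from_rotvec(rv*i/n)
        print(np.round(np.r_[Ri.inv().apply(st)*1000],1).tolist(),np.round(np.degrees(rv/n),2).tolist())
def down(az): # tool z down, tool x at azimuth az deg
    a=np.radians(az); x=np.array([np.cos(a),np.sin(a),0]); z=np.array([0,0,-1.])
    return Rot.from_matrix(np.c_[x,np.cross(z,x),z])
E
python3 - <<'E'
from h import *
np.set_printoptions(precision=3,suppress=True)
p,R,o=tcp(); cal=imaging.get_calibration("wrist")
for dz in (0,.05,.1,.15): print(dz,proj(cal,p+R.apply([0,0,dz]),True),proj(cal,p+R.apply([0,-.06,dz]),True))
print("camera in tool",R.inv().apply(cal["extrinsics"][:3,3]-p), R.inv().as_matrix()@cal["extrinsics"][:3,:3])
plan(np.array([.527,-.12,.23]),down(28),16)
E
```

```text
0 [[280.121 264.526]] [[280.114 138.626]]
0.05 [[280.051 229.745]] [[280.031 133.132]]
0.1 [[280.005 207.912]] [[279.982 129.898]]
0.15 [[279.972 193.055]] [[279.949 127.768]]
camera in tool [-0.    -0.069 -0.143] [[ 1.    -0.    -0.002]
 [ 0.001  0.962  0.274]
 [ 0.001 -0.274  0.962]]
[-24.9, -29.0, 0.1] [-0.0, 0.0, -6.25]
[-21.6, -31.5, 0.1] [-0.0, 0.0, -6.25]
[-18.0, -33.7, 0.1] [-0.0, 0.0, -6.25]
[-14.2, -35.5, 0.1] [-0.0, 0.0, -6.25]
[-10.3, -36.8, 0.1] [-0.0, 0.0, -6.25]
[-6.2, -37.7, 0.0] [-0.0, 0.0, -6.25]
[-2.1, -38.2, 0.0] [-0.0, 0.0, -6.25]
[2.1, -38.1, 0.0] [-0.0, 0.0, -6.25]
[6.3, -37.7, 0.0] [-0.0, 0.0, -6.25]
[10.3, -36.8, 0.0] [-0.0, 0.0, -6.25]
[14.3, -35.4, 0.0] [-0.0, 0.0, -6.25]
[18.0, -33.7, 0.0] [-0.0, 0.0, -6.25]
[21.6, -31.5, 0.0] [-0.0, 0.0, -6.25]
[24.9, -29.0, 0.0] [-0.0, 0.0, -6.25]
[27.9, -26.1, 0.0] [-0.0, 0.0, -6.25]
[30.6, -22.9, 0.0] [-0.0, 0.0, -6.25]
```

apply_moves --pt "-25 -29 0 0 0 -6.25 -1" --pt "-21.5 -31.5 0 0 0 -6.25 -1" --pt "-18 -34 0 0 0 -6.25 -1" --pt "-14 -35.5 0 0 0 -6.25 -1" --pt "-10 -37 0 0 0 -6.25 -1" --pt "-6 -38 0 0 0 -6.25 -1" --pt "-2 -38 0 0 0 -6.25 -1" --pt "2 -38 0 0 0 -6.25 -1"

```text
t: 1.15
eef_pos: [0.3667, -0.3729, 0.228]
tool_rot: [-0.001, 0.984, -0.18, -0.002]
contact_force: [0.6, 0.4, -0.4]
gripper_width: 1.002
```

```bash
python3 - <<'E'
from h import *
p,R,o=tcp();print(o["t"],p,R.as_matrix()[:,0],o["q"])
plan(np.array([.527,-.12,.23]),down(28),8)
E
```

```text
1.15 [ 0.36665885 -0.37294714  0.22798617] [ 0.93504311 -0.3544962  -0.00517891] [ 0.90830291  0.24983432 -0.2749002   1.90132402  0.07996069  1.00619218
  0.23594219]
[7.5, -36.7, -0.3] [-0.02, 0.03, -6.1]
[11.4, -35.7, -0.3] [-0.02, 0.03, -6.1]
[15.1, -34.3, -0.3] [-0.02, 0.03, -6.1]
[18.7, -32.5, -0.3] [-0.02, 0.03, -6.1]
[22.0, -30.3, -0.3] [-0.02, 0.03, -6.1]
[25.1, -27.8, -0.3] [-0.02, 0.03, -6.1]
[27.9, -25.0, -0.3] [-0.02, 0.03, -6.1]
[30.4, -21.9, -0.3] [-0.02, 0.03, -6.1]
```

apply_moves --pt "7.5 -36.5 0 0 0 -6.1 -1" --pt "11.5 -35.5 0 0 0 -6.1 -1" --pt "15 -34.5 0 0 0 -6.1 -1" --pt "18.5 -32.5 0 0 0 -6.1 -1" --pt "22 -30.5 0 0 0 -6.1 -1" --pt "25 -28 0 0 0 -6.1 -1" --pt "28 -25 0 0 0 -6.1 -1" --pt "30.5 -22 0 0 0 -6.1 -1"

```text
t: 2.15
eef_pos: [0.5263, -0.1086, 0.2271]
tool_rot: [-0.002, 0.967, 0.256, -0.003]
contact_force: [0.7, -0.0, 0.8]
gripper_width: 1.0
```

```bash
python3 - <<'E'
from h import *
p,R,o=tcp();print(o["t"],p,R.as_matrix()[:,0],o["q"])
cal=imaging.get_calibration("wrist"); im=imaging.read_camera("wrist"); cv2.imwrite("pics/w1.png",im[:,:,::-1])
np.savez("w1.npz",K=cal["K"],E=cal["extrinsics"])
E
```

```text
2.15 [ 0.52628096 -0.10860661  0.22706988] [ 0.86927137  0.49431717 -0.00422118] [ 0.56096041  0.31330043 -0.57199425  1.85399786  0.19227566  1.03622898
  0.42856253]
```

View pics/w1.png

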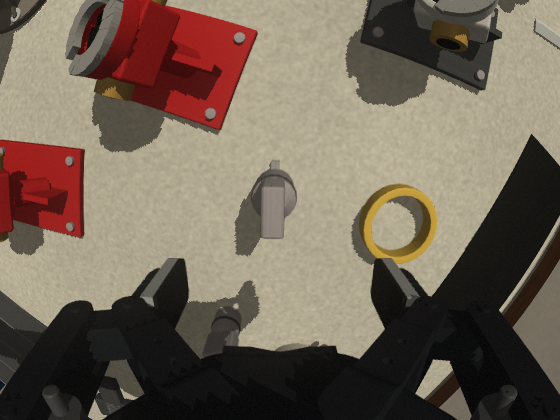

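The bowl is centred at about (273,205), with the wing top at rows 185–238 and a lug at (275,163). Zooming in on it.

```bash
python3 - <<'E'
import cv2
im=cv2.imread("pics/w1.png")
cv2.imwrite("pics/w1b.png",cv2.resize(im[150:260,225:325],None,fx=5.4,fy=5.4,interpolation=cv2.INTER_CUBIC))
cv2.imwrite("pics/w1c.png",cv2.resize(im[0:110,340:520],None,fx=4.4,fy=4.4,interpolation=cv2.INTER_CUBIC))
E
```

```text
(no output)
```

View pics/w1b.png

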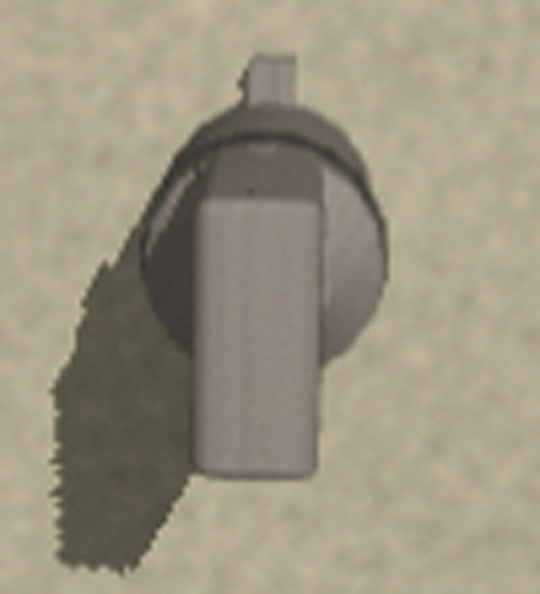

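View pics/w1c.png

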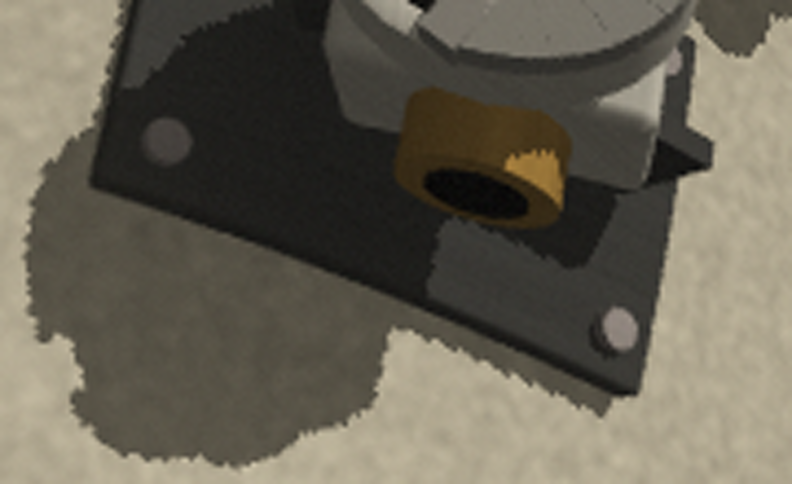

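```bash
python3 - <<'E'
from h import *
np.set_printoptions(precision=4,suppress=True)
d=np.load("w1.npz");cal={"K":d["K"],"extrinsics":d["E"]}
c=np.array([(199,197),(324,197),(317,476),(196,476),(272,56)])/5.4+[225,150]-0.4
P=onz(*fray(cal,c[:4]),.112); L=onz(*fray(cal,c[4:]),.008)
ctr=P.mean(0)
e1=(P[0]+P[1]-P[2]-P[3])/2; e2=(P[1]+P[2]-P[0]-P[3])/2
print(P,ctr,np.linalg.norm(e1),np.linalg.norm(e2))
az=lambda v:np.degrees(np.arctan2(v[1],v[0]))
print("az long",az(e1),"short",az(e2),"lug",az(L[0]-ctr),np.linalg.norm((L[0]-ctr)[:2]))
# scene check
sc=imaging.get_calibration("scene");print(proj(sc,ctr))
plan(np.r_[ctr[:2],.16],down(az(e2)),8)
p,R,o=tcp();print(az(R.as_matrix()[:,0]))
E
```

```text
[[ 0.5054 -0.1026  0.112 ]
 [ 0.5217 -0.0934  0.112 ]
 [ 0.5429 -0.1326  0.112 ]
 [ 0.5264 -0.142   0.112 ]] [ 0.5241 -0.1176  0.112 ] 0.04462909472590734 0.018886018634468604
az long 118.26887281587949 short 29.67996397856426 lug 119.08213980995528 0.03069847470963543
[[220.7387 217.1961]]
[-1.5, 1.4, 8.4] [-0.05, 0.0, 0.07]
[-1.5, 1.4, 8.4] [-0.05, 0.0, 0.07]
[-1.5, 1.4, 8.4] [-0.05, 0.0, 0.07]
[-1.5, 1.4, 8.4] [-0.05, 0.0, 0.07]
[-1.4, 1.4, 8.4] [-0.05, 0.0, 0.07]
[-1.4, 1.4, 8.4] [-0.05, 0.0, 0.07]
[-1.4, 1.4, 8.4] [-0.05, 0.0, 0.07]
[-1.4, 1.4, 8.4] [-0.05, 0.0, 0.07]
30.2463953023005
```

apply_moves --pt "-4 4 15 -0.1 0 0.4 -1" --pt "-4 4 20 -0.1 0 0.4 -1" --pt "-3.5 3 20 -0.1 0 0.4 -1" --pt "0 0 20 -0.1 0 0.2 -1" --pt "0 0 20 0 0 0 -1" --pt "0 0 20 0 0 0 -1" --pt "0 0 20 0 0 0 -1" --pt "0 0 14 0 0 0 -1"

```text
t: 3.2
eef_pos: [0.5153, -0.1285, 0.0667]
tool_rot: [0.001, 0.971, 0.24, -0.005]
contact_force: [0.1, 0.7, 0.1]
gripper_width: 1.0
```

```bash
python3 - <<'E'
from h import *
p,R,o=tcp();print(o["t"],p,R.as_matrix())
plan(np.array([.5241,-.1176,.075]),down(28.8),1)
E
```

```text
3.2 [ 0.51530265 -0.12846086  0.06672098] [[ 8.84601864e-01  4.66245863e-01 -9.71275594e-03]
 [ 4.66225593e-01 -8.84654952e-01 -4.39459321e-03]
 [-1.06413985e-02 -6.40870048e-04 -9.99943173e-01]]
[12.8, -5.5, -8.4] [-0.04, 0.61, -1.01]
```

apply_moves --pt "6 -3 -4 0 0.3 -0.5 -1" --pt "6 -2.5 -4 0 0.3 -0.5 -1" --pt "0 0 0 0 0 0 -1" --pt "0 0 0 0 0 0 -1" --pt "0 0 0 0 0 0 -1" --pt "0 0 0 0 0 0 -1" --pt "0 0 0 0 0 0 -1" --pt "0 0 0 0 0 0 -1"

```text
t: 4.2
eef_pos: [0.5239, -0.1184, 0.076]
tool_rot: [0.0, 0.969, 0.248, 0.001]
contact_force: [-0.5, 0.4, -0.3]
gripper_width: 1.001
```

```bash
python3 - <<'E'
from h import *
p,R,o=tcp();print(o["t"],p,R.as_matrix())
plan(np.array([.5241,-.1176,.075]),down(28.8),1)
cal=imaging.get_calibration("wrist"); im=imaging.read_camera("wrist"); cv2.imwrite("pics/w2.png",im[:,:,::-1])
p,R,o=tcp();print(o["t"],p)
E
```

```text
4.2 [ 0.52393468 -0.11841555  0.07600165] [[ 8.76746433e-01  4.80951411e-01  1.19664924e-03]
 [ 4.80951777e-01 -8.76747049e-01 -2.05611525e-05]
 [ 1.03926977e-03  5.93557493e-04 -9.99999284e-01]]
[0.5, -0.6, 1.0] [0.03, -0.06, -0.05]
4.25 [ 0.52395319 -0.11842169  0.07600836]
```

View pics/w2.png

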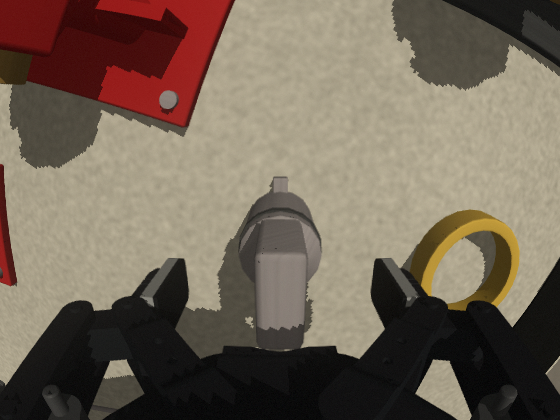

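The wing at (281,295) is centred between the pads at (175,280) and (387,280). Closing on it.

apply_moves --grip_force 90 --pt "0 0 0 0 0 0 1" --pt "0 0 0 0 0 0 1" --pt "0 0 0 0 0 0 1" --pt "0 0 0 0 0 0 1" --pt "0 0 0 0 0 0 1" --pt "0 0 0 0 0 0 1" --pt "0 0 -8 0 0 0 1" --pt "0 0 -20 0 0 0 1"

```text
t: 5.25
eef_pos: [0.5221, -0.1182, 0.1032]
tool_rot: [-0.001, 0.969, 0.248, -0.001]
contact_force: [-0.1, -0.5, -2.3]
gripper_width: 0.224
```

Gripped: the opening is about 19 mm, against a 20 mm wing. Next I'll lift and plan a tilted staging pose with the wrist camera looking down the head's axis.

```bash
cat >> h.py <<'E'
def headframe(az,tilt=30):
    Rs=Rot.from_euler('z',az,degrees=True)*Rot.from_euler('y',-tilt,degrees=True)
    return Rs  # columns head x,y,z
def toolR(Rh,th): # bowl x turned th deg about head z from head x; tool x=-yb, y=-xb, z=-zb
    B=(Rh*Rot.from_euler('z',th,degrees=True)).as_matrix()
    return Rot.from_matrix(np.c_[-B[:,1],-B[:,0],-B[:,2]])
E
python3 - <<'E'
from h import *
M=np.array([.553,.146,.1265]);Rh=headframe(16);Rt=toolR(Rh,60)
hz=Rh.as_matrix()[:,2]; pt=M+hz*.14+Rt.apply([0,.069,0]); print(pt)
p,R,o=tcp(); print((R.inv()*Rt).magnitude()*57.3)
plan(pt,Rt,13)
E
```

```text
[0.47346214 0.06102901 0.23049356]
51.90255096149996
[3.3, -13.9, -9.8] [0.35, 2.35, 3.21]
[2.9, -14.1, -9.6] [0.35, 2.35, 3.21]
[2.5, -14.4, -9.4] [0.35, 2.35, 3.21]
[2.1, -14.5, -9.2] [0.35, 2.35, 3.21]
[1.7, -14.7, -9.0] [0.35, 2.35, 3.21]
[1.2, -14.8, -8.9] [0.35, 2.35, 3.21]
[0.7, -14.9, -8.7] [0.35, 2.35, 3.21]
[0.2, -15.0, -8.6] [0.35, 2.35, 3.21]
[-0.3, -15.1, -8.5] [0.35, 2.35, 3.21]
[-0.8, -15.1, -8.5] [0.35, 2.35, 3.21]
[-1.3, -15.1, -8.4] [0.35, 2.35, 3.21]
[-1.8, -15.1, -8.4] [0.35, 2.35, 3.21]
[-2.3, -15.0, -8.4] [0.35, 2.35, 3.21]
```

apply_moves --pt "0 0 -30 0 0 0 1" --pt "0 0 -35 0 0 0 1" --pt "0 0 -35 0 0 0 1" --pt "3 -14 -20 0.3 2.3 3.2 1" --pt "3 -14 -5 0.3 2.3 3.2 1" --pt "3 -14 -5 0.3 2.3 3.2 1" --pt "2 -15 -3 0.3 2.3 3.2 1" --pt "0 0 0 0 0 0 1"

```text
t: 6.25
eef_pos: [0.5057, -0.0604, 0.2444]
tool_rot: [-0.031, 0.988, 0.135, 0.074]
contact_force: [-0.0, 1.0, -3.5]
gripper_width: 0.221
```

```bash
python3 - <<'E'
from h import *
print(onz(*ray(imaging.get_calibration("scene"),[(277,160),(280,190)]),.13))
M=np.array([.553,.146,.1265]);Rh=headframe(16);Rt=toolR(Rh,60)
hz=Rh.as_matrix()[:,2]; pt=M+hz*.15+Rt.apply([0,.069,0]); print(pt)
p,R,o=tcp(); print(p,o["q"],o["gripper_width"])
plan(pt,Rt,7)
E
```

```text
[[ 0.32185847 -0.05056887  0.13      ]
 [ 0.41444974 -0.01046261  0.13      ]]
[0.46865583 0.05965082 0.23915381]
[ 0.5057046  -0.06036656  0.2444473 ] [ 0.60179791  0.17502939 -0.6042109   1.98748164  0.02014734  0.8714601
  0.27223793] 0.2212672826910071
[-0.7, -17.9, 1.4] [0.48, 3.02, 4.09]
[-2.0, -17.8, 1.5] [0.48, 3.02, 4.09]
[-3.3, -17.6, 1.5] [0.48, 3.02, 4.09]
[-4.7, -17.3, 1.4] [0.48, 3.02, 4.09]
[-6.0, -16.9, 1.3] [0.48, 3.02, 4.09]
[-7.2, -16.4, 1.1] [0.48, 3.02, 4.09]
[-8.4, -15.8, 0.8] [0.48, 3.02, 4.09]
```

apply_moves --pt "-0.5 -18 1 0.5 3 4.1 1" --pt "-2 -18 1.5 0.5 3 4.1 1" --pt "-3.5 -17.5 1.5 0.5 3 4.1 1" --pt "-4.5 -17.5 1.5 0.5 3 4.1 1" --pt "-6 -17 1.5 0.5 3 4.1 1" --pt "-7 -16.5 1 0.5 3 4.1 1" --pt "-8.5 -16 1 0.5 3 4.1 1" --pt "0 0 0 0 0 0 1"

```text
t: 7.25
eef_pos: [0.4675, 0.0605, 0.2381]
tool_rot: [-0.102, 0.959, -0.121, 0.237]
contact_force: [0.4, 0.2, -2.6]
gripper_width: 0.224
```

```bash
python3 - <<'E'
from h import *
p,R,o=tcp();print(o["t"],p,R.as_matrix(),o["q"])
cal=imaging.get_calibration("wrist"); im=imaging.read_camera("wrist"); cv2.imwrite("pics/w3.png",im[:,:,::-1])
np.savez("w3.npz",K=cal["K"],E=cal["extrinsics"],p=p,R=R.as_matrix())
M=np.array([.553,.146,.1265]);Rh=headframe(16);Rt=toolR(Rh,60)
hz=Rh.as_matrix()[:,2]; pt=M+hz*.15+Rt.apply([0,.069,0]); print(pt)
plan(pt,Rt,1)
E
```

```text
7.25 [0.46754753 0.06052672 0.23807809] [[ 0.85875336 -0.18316319  0.47853308]
 [-0.27970915 -0.95007091  0.13830423]
 [ 0.42930811 -0.2526193  -0.86710901]] [ 0.55139976 -0.07385524 -0.73934235  2.33439997 -0.26470838  0.35193762
 -0.22525584]
[0.46865583 0.05965082 0.23915381]
[0.4, 0.0, -0.4] [0.0, 0.09, -0.41]
```

View pics/w3.png

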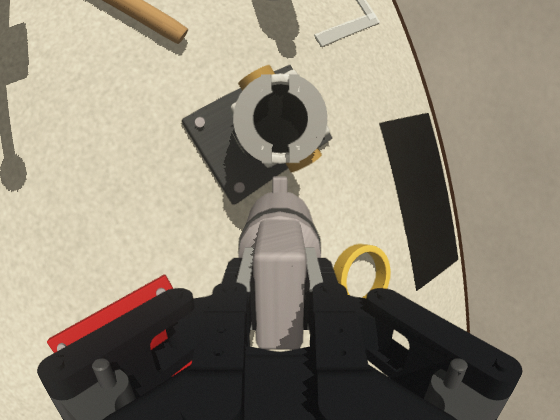

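The collar is at (280,117), seen down its axis, with slots at (280,78) and (280,157). The gripped bowl shows below it, its lug at (280,185). Zooming.

```bash
python3 - <<'E'
import cv2
im=cv2.imread("pics/w3.png")
cv2.imwrite("pics/w3b.png",cv2.resize(im[60:205,215:345],None,fx=4,fy=4,interpolation=cv2.INTER_CUBIC))
E
```

```text
(no output)
```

View pics/w3b.png

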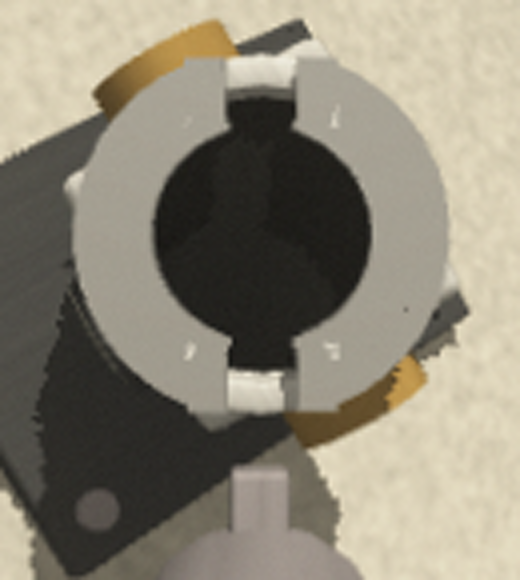

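```bash
python3 - <<'E'
from h import *
from scipy.optimize import least_squares
np.set_printoptions(precision=4,suppress=True)
d=np.load("w3.npz");cal={"K":d["K"],"extrinsics":d["E"]};R=d["R"];p=d["p"]
im=cv2.imread("pics/w3.png"); hsv=cv2.cvtColor(im,cv2.COLOR_BGR2HSV)
S=4; big=cv2.resize(im,None,fx=S,fy=S,interpolation=cv2.INTER_CUBIC); g=cv2.cvtColor(big,cv2.COLOR_BGR2GRAY).astype(float); g=cv2.GaussianBlur(g,(5,5),1)
cx,cy=280.5,117.5
def edge(r0,r1,sgn,angs):
    out=[]
    for a in angs:
        r=np.arange(r0,r1,.1); x=cx+r*np.cos(a); y=cy+r*np.sin(a)
        v=cv2.remap(g.astype(np.float32),((x+.5)*S-.5).astype(np.float32)[None],((y+.5)*S-.5).astype(np.float32)[None],cv2.INTER_LINEAR)[0]
        k=np.argmax(sgn*np.gradient(v)); out.append((x[k],y[k]))
    return np.array(out)
A=np.radians(np.r_[np.arange(-60,61,3),np.arange(120,241,3)])
inn=edge(20,34,1,A)
Ao=np.radians(np.r_[np.arange(-50,20,3),np.arange(160,230,3)])
Rh=headframe(16); hz=Rh.as_matrix()[:,2]; M=np.array([.553,.146,.1265])
def fit(px,M,hz):
    o,dd=fray(cal,px); t=((M-o)@hz)/(dd@hz); P=o+dd*t[:,None]
    q=(P-M)@Rh.as_matrix()[:,:2]
    f=lambda s:np.hypot(q[:,0]-s[0],q[:,1]-s[1])-s[2]
    s=least_squares(f,[0,0,.0245],loss='soft_l1',f_scale=.0005).x
    return s,np.std(f(s)),M+Rh.as_matrix()[:,:2]@s[:2]
s,e,C=fit(inn,M,hz); print("bore",s,e,C)
# scale depth so radius = 24.5
o=cal["extrinsics"][:3,3]; k=.0245/s[2]; C2=o+(C-o)*k; print("scaled",C2,k,"camdist",np.linalg.norm(C-o))
# tilt check through ellipse of bore + cam view
print("ellipse",cv2.fitEllipse(inn.astype(np.float32)))
vis=big.copy()
for q in inn: cv2.circle(vis,tuple(((q+.5)*S).astype(int)),3,(0,0,255),-1)
cv2.imwrite("pics/w3v.png",vis[60*S:205*S,215*S:345*S])
for n in("scene","side"): print(n,proj(imaging.get_calibration(n),[C,C2]))
# slot mids (crop px) & lug
pl=np.array([(261.5,78),(263.5,390)])/4+[215,60]-.4
o,dd=fray(cal,pl); P=o+dd*(((C2-o)@hz)/(dd@hz))[:,None]; v=(P[0]-P[1])@Rh.as_matrix(); print("slot az",np.degrees(np.arctan2(v[1],v[0])),np.linalg.norm(v))
# plate edge corner etc
E
```

```text
bore [-0.0009  0.0013  0.0242] 0.00012676374374841133 [0.5519 0.147  0.1261]
scaled [0.5535 0.1475 0.1231] 1.0116390949361584 camdist 0.2921413174426665
ellipse ((280.03009033203125, 117.88662719726562), (53.57476043701172, 54.59388732910156), 95.55452728271484)
scene [[329.1244 256.4504]
 [328.9961 257.8678]]
side [[227.0502 219.7977]
 [226.6609 220.2726]]
slot az 59.93465959295394 0.0712311652693579
```

View pics/w3v.png

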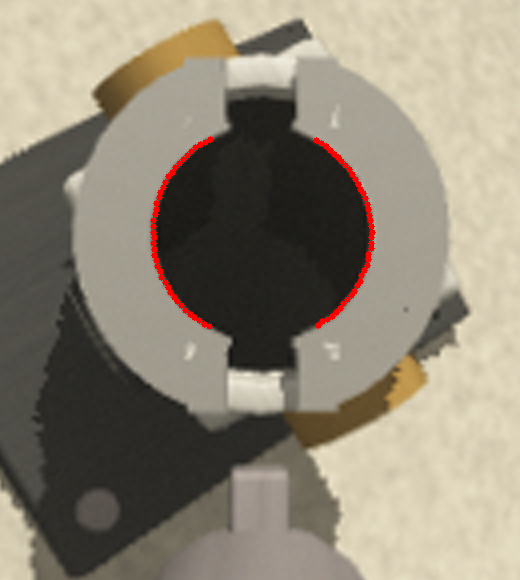

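```bash
python3 - <<'E'
from h import *
np.set_printoptions(precision=2,suppress=True)
d=np.load("w3.npz");cal={"K":d["K"],"extrinsics":d["E"]};R=d["R"];p=d["p"]
# bowl in tool: x_t=-yb, y_t=-xb, z=-zb ; tcp at zb=.076
def b2w(P): 
    P=np.atleast_2d(P); return p+np.c_[-P[:,1],-P[:,0],.076-P[:,2]]@R.T
q=proj(cal,b2w([(.031,.005,.008),(.031,-.005,.008),(.031,0,.008),(.023,-.01,.112),(.023,.01,.112)]),True)
print(q,(q-[215,60]+.4)*4)
M=np.array([.5519,.147,.1263]);Rh=headframe(16);Rt=toolR(Rh,60);hz=Rh.as_matrix()[:,2]
pt=M+hz*(.076+.012); print(pt)
plan(pt,Rt,8)
E
```

```text
[[272.37 176.51]
 [287.57 176.5 ]
 [279.97 176.5 ]
 [308.18 251.25]
 [252.26 251.3 ]] [[231.06 467.65]
 [291.88 467.59]
 [261.47 467.59]
 [374.32 766.58]
 [150.63 766.8 ]]
[0.51 0.13 0.2 ]
[-0.2, -8.7, 7.7] [0.0, 0.01, -0.05]
[-0.2, -8.7, 7.7] [0.0, 0.01, -0.05]
[-0.2, -8.7, 7.7] [0.0, 0.01, -0.05]
[-0.1, -8.7, 7.7] [0.0, 0.01, -0.05]
[-0.1, -8.7, 7.7] [0.0, 0.01, -0.05]
[-0.1, -8.7, 7.7] [0.0, 0.01, -0.05]
[-0.1, -8.7, 7.7] [0.0, 0.01, -0.05]
[-0.1, -8.7, 7.7] [0.0, 0.01, -0.05]
```

The bowl sits in the grip as predicted, with the lug end within 0.5 px. Moving over the axis to about 12 mm above the mouth.

apply_moves --pt "0 -12 3 0 0 0 1" --pt "0 -13 4 0 0 0 1" --pt "0 -13 6 0 0 -0.1 1" --pt "0 -13 8 0 0 -0.1 1" --pt "0 -10 10 0 0 -0.1 1" --pt "-0.5 -6 12 0 0 -0.1 1" --pt "-0.5 -2.5 10 0 0 0 1" --pt "0 0 0 0 0 0 1"

```text
t: 8.3
eef_pos: [0.5152, 0.1265, 0.2106]
tool_rot: [-0.097, 0.959, -0.118, 0.237]
contact_force: [-1.0, 0.6, -2.0]
gripper_width: 0.222
```

```bash
python3 - <<'E'
from h import *
p,R,o=tcp();print(o["t"],p,o["contact_force"],o["q"])
cal=imaging.get_calibration("wrist"); im=imaging.read_camera("wrist"); cv2.imwrite("pics/w4.png",im[:,:,::-1])
im=imaging.read_camera("scene"); cv2.imwrite("pics/s4.png",cv2.resize(im[200:350,240:400,::-1],None,fx=4,fy=4,interpolation=cv2.INTER_CUBIC))
M=np.array([.5519,.147,.1263]);Rh=headframe(16);Rt=toolR(Rh,60);hz=Rh.as_matrix()[:,2]
print((p-M)@Rh.as_matrix()*1000, (p-M)@Rt.as_matrix()*1000)
plan(M+hz*(.076+.012),Rt,1)
E
```

```text
8.3 [0.51520775 0.12654331 0.2106431 ] [-0.95504562  0.61352106 -2.01937379] [ 0.41307819  0.12365436 -0.84144428  2.25683984  0.51659776  0.32456676
 -1.09802399]
[ 6.7428992  -9.55047923 93.49800485] [ 10.61476162   4.89950803 -93.49800485]
[-10.8, -4.9, 6.1] [0.48, 0.05, -0.02]
```

View pics/w4.png

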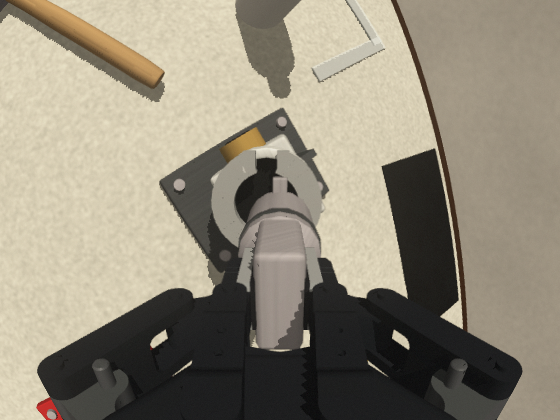

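View pics/s4.png

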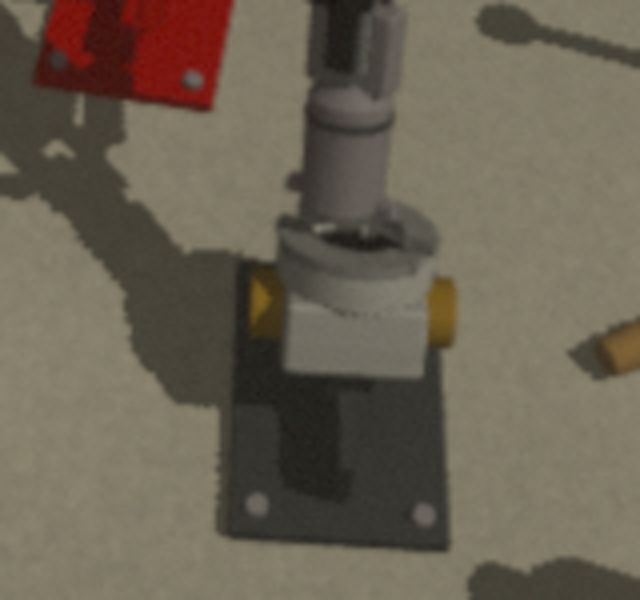

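The collar centre at (267,200) is left of the bowl, matching the measured 10.6 mm sideways drift. Correcting slowly.

apply_moves --pt "-3 -1.5 0 0.1 0 0 1" --pt "-3 -1.5 0 0.1 0 0 1" --pt "-3 -1.5 0 0.1 0 0 1" --pt "-1.8 -0.5 0 0.1 0 0 1" --pt "0 0 0 0 0 0 1" --pt "0 0 0 0 0 0 1" --pt "0 0 0 0 0 0 1" --pt "0 0 0 0 0 0 1"

```text
t: 9.4
eef_pos: [0.5064, 0.1335, 0.2087]
tool_rot: [-0.1, 0.959, -0.118, 0.239]
contact_force: [-0.3, -0.3, -2.7]
gripper_width: 0.219
```

```bash
cat >> h.py <<'E'
M=np.array([.5519,.147,.1263]);Rh=headframe(16);hz=Rh.as_matrix()[:,2]
def rep(th,foot):
    p,R,o=tcp(); Rt=toolR(Rh,th)
    print("t",o["t"],"F",np.round(o["contact_force"],1),"T",np.round(o["torque"],2),"q",np.round(o["q"],3),"g",round(o["gripper_width"],3))
    h=(p-M)@Rh.as_matrix()*1000; B=(Rh.inv()*R).as_matrix(); 
    print("head xyz mm (underside z over floor)",np.round(h-[0,0,76-19],1),"bowl yaw",np.degrees(np.arctan2(-B[1,1],-B[0,1])).round(2),"tilt",np.degrees(np.arccos(-B[2,2])).round(2))
    plan(M+hz*(.076+foot),Rt,1)
E
python3 - <<'E'
from h import *
rep(60,.012)
cal=imaging.get_calibration("wrist"); im=imaging.read_camera("wrist"); cv2.imwrite("pics/w5.png",im[:,:,::-1])
np.savez("w5.npz",K=cal["K"],E=cal["extrinsics"])
E
```

```text
t 9.4 F [-0.3 -0.3 -2.7] T [-0.26  0.82  0.02] q [ 0.393  0.111 -0.84   2.277  0.536  0.31  -1.14 ] g 0.219
head xyz mm (underside z over floor) [ 0.1 -0.4 38.1] bowl yaw 59.99 tilt 0.16
[-0.3, -0.3, 7.1] [0.14, -0.08, -0.01]
```

View pics/w5.png

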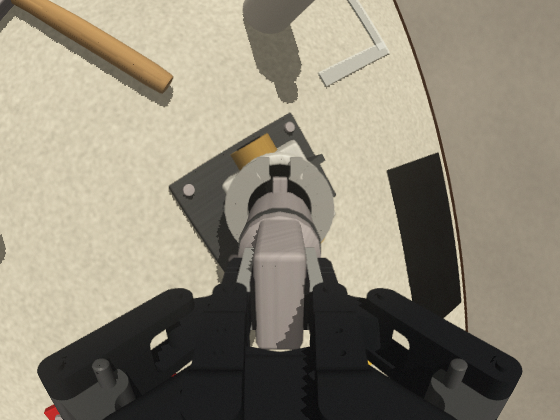

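The lug at (280,183) lines up with the slot at (280,170). Lowering.

apply_moves --pt "-0.2 -0.3 4 0.1 0 0 1" --pt "0 0 4 0 0 0 1" --pt "0 0 4 0 0 0 1" --pt "0 0 4 0 0 0 1" --pt "0 0 4 0 0 0 1" --pt "0 0 3 0 0 0 1" --pt "0 0 0 0 0 0 1" --pt "0 0 0 0 0 0 1"

```text
t: 10.45
eef_pos: [0.5182, 0.1375, 0.1869]
tool_rot: [-0.101, 0.959, -0.118, 0.238]
contact_force: [-0.4, 0.1, -2.5]
gripper_width: 0.218
```

```bash
python3 - <<'E'
from h import *
rep(60,-.019)
E
```

```text
t 10.45 F [-0.4  0.1 -2.5] T [-0.22  0.82  0.02] q [ 0.283  0.169 -0.746  2.279  0.734  0.282 -1.333] g 0.218
head xyz mm (underside z over floor) [-0.   0.1 13. ] bowl yaw 59.98 tilt 0.03
[0.1, 0.1, 13.0] [0.02, -0.03, -0.02]
```

Now 6 mm inside the mouth with no contact force. Continuing to the floor.

apply_moves --pt "0 0 3 0 0 0 1" --pt "0 0 3 0 0 0 1" --pt "0 0 3 0 0 0 1" --pt "0 0 2 0 0 0 1" --pt "0 0 1.5 0 0 0 1" --pt "0 0 0.5 0 0 0 1" --pt "0 0 0 0 0 0 1" --pt "0 0 0 0 0 0 1"

```text
t: 11.45
eef_pos: [0.5247, 0.1393, 0.1762]
tool_rot: [-0.1, 0.958, -0.118, 0.24]
contact_force: [0.6, 0.3, -2.5]
gripper_width: 0.224
```

```bash
python3 - <<'E'
from h import *
rep(60,-.019)
E
```

```text
t 11.45 F [ 0.6  0.3 -2.5] T [-0.25  0.86  0.01] q [ 0.221  0.196 -0.689  2.28   0.839  0.269 -1.436] g 0.224
head xyz mm (underside z over floor) [0.4 0.1 0.3] bowl yaw 60.03 tilt 0.18
[-0.3, 0.3, 0.3] [0.07, -0.17, 0.03]
```

apply_moves --pt "-0.3 0.3 0.8 0.1 -0.2 0 1" --pt "0 0 0 0 0 0 1" --pt "0 0 0 0 0 3 1" --pt "0 0 0 0 0 3 1" --pt "0 0 0 0 0 3 1" --pt "0 0 0 0 0 3 1" --pt "0 0 0 0 0 3 1" --pt "0 0 0 0 0 0 1"

```text
t: 12.45
eef_pos: [0.5261, 0.1382, 0.1766]
tool_rot: [-0.132, 0.934, -0.246, 0.224]
contact_force: [-4.0, -1.3, 1.6]
gripper_width: 0.221
```

```bash
python3 - <<'E'
from h import *
rep(0,-.019)
E
```

```text
t 12.45 F [-4.  -1.3  1.6] T [-0.22  1.07  0.  ] q [ 0.18   0.189 -0.639  2.28   0.798  0.259 -1.665] g 0.221
head xyz mm (underside z over floor) [ 1.6 -1.4  0.2] bowl yaw 44.56 tilt 0.15
[-2.1, 0.2, 0.2] [-0.05, -0.14, 44.56]
```

apply_moves --pt "-0.8 0 0 0 0 3 1" --pt "-0.8 0 0 0 0 4 1" --pt "-0.4 0 0 0 0 4 1" --pt "0 0 0 0 0 4 1" --pt "0 0 0 0 0 4 1" --pt "0 0 0 0 0 4 1" --pt "0 0 0 0 0 4 1" --pt "0 0 0 0 0 0 1"

```text
t: 13.45
eef_pos: [0.5242, 0.1386, 0.1757]
tool_rot: [-0.18, 0.85, -0.459, 0.186]
contact_force: [-2.0, -1.1, 1.0]
gripper_width: 0.225
```

```bash
python3 - <<'E'
from h import *
rep(0,-.019)
E
```

```text
t 13.45 F [-2.  -1.1  1. ] T [-0.3   0.83 -0.08] q [ 0.086  0.175 -0.54   2.288  0.75   0.243 -2.105] g 0.225
head xyz mm (underside z over floor) [-0.4 -0.4  0.2] bowl yaw 17.34 tilt 0.18
[-0.3, -0.5, 0.2] [-0.0, -0.18, 17.34]
```

apply_moves --pt "-0.2 -0.3 0 0 0 3 1" --pt "0 0 0 0 0 3 1" --pt "0 0 0 0 0 3 1" --pt "0 0 0 0 0 3 1" --pt "0 0 0 0 0 3 1" --pt "0 0 0 0 0 2 1" --pt "0 0 0 0 0 1 1" --pt "0 0 0 0 0 0 1"

```text
t: 14.45
eef_pos: [0.5238, 0.1388, 0.1754]
tool_rot: [-0.206, 0.77, -0.583, 0.157]
contact_force: [-3.8, -2.1, 1.3]
gripper_width: 0.223
```

```bash
python3 - <<'E'
from h import *
rep(0,-.019)
E
```

```text
t 14.45 F [-3.8 -2.1  1.3] T [-0.32  0.95  0.11] q [ 0.028  0.168 -0.479  2.292  0.714  0.235 -2.38 ] g 0.223
head xyz mm (underside z over floor) [-0.8 -0.1  0.2] bowl yaw -0.21 tilt 0.2
[-0.1, -0.8, 0.2] [0.03, -0.2, -0.21]
```

apply_moves --pt "0 -0.4 0 0 0 1.5 1" --pt "0 -0.4 0 0 0 1.5 1" --pt "0 0 0 0 0 1.5 1" --pt "0 0 0 0 0 1.5 1" --pt "0 0 0 0 0 0 1" --pt "0 0 0 0 0 0 1" --pt "0 0 0 0 0 0 1" --pt "0 0 0 0 0 0 1"

```text
t: 15.45
eef_pos: [0.5234, 0.1389, 0.1755]
tool_rot: [-0.211, 0.745, -0.615, 0.149]
contact_force: [-2.7, -2.3, 1.7]
gripper_width: 0.221
```

```bash
python3 - <<'E'
from h import *
rep(0,-.019)
im=imaging.read_camera("wrist"); cv2.imwrite("pics/w6.png",im[:,:,::-1])
E
```

```text
t 15.45 F [-2.7 -2.3  1.7] T [-1.79  0.14  1.45] q [ 0.007  0.166 -0.459  2.293  0.71   0.236 -2.462] g 0.221
head xyz mm (underside z over floor) [-1.   0.   0.4] bowl yaw -4.92 tilt 0.35
[-0.1, -1.0, 0.4] [0.05, -0.35, -4.92]
```

View pics/w6.png

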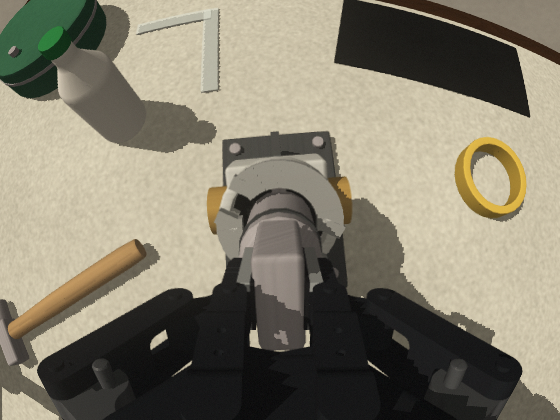

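The twist moment has risen to about 2.3 N m at the locked line, so the stop is reached. Releasing and backing off.

apply_moves --pt "0 0 0 0 0 0 -1" --pt "0 0 0 0 0 0 -1" --pt "0 0 0 0 0 0 -1" --pt "0 0 0 0 0 0 -1" --pt "0 0 0 0 0 0 -1" --pt "0 0 0 0 0 0 -1" --pt "0 0 0 0 0 0 -1" --pt "0 0 -2 0 0 0 -1"

```text
t: 16.5
eef_pos: [0.5242, 0.1402, 0.1784]
tool_rot: [-0.214, 0.741, -0.619, 0.147]
contact_force: [-1.0, -0.4, 0.3]
gripper_width: 0.999
```

```bash
python3 - <<'E'
from h import *
rep(0,-.019)
cal=imaging.get_calibration("wrist"); im=imaging.read_camera("wrist"); cv2.imwrite("pics/w7.png",im[:,:,::-1])
np.savez("w7.npz",K=cal["K"],E=cal["extrinsics"])
E
```

```text
t 16.5 F [-1.  -0.4  0.3] T [-0.18  0.42 -0.03] q [ 0.017  0.162 -0.468  2.29   0.689  0.236 -2.455] g 0.999
head xyz mm (underside z over floor) [1.4 1.1 2.4] bowl yaw -5.76 tilt 0.18
[1.2, 1.3, 2.4] [-0.12, -0.13, -5.76]
```

View pics/w7.png

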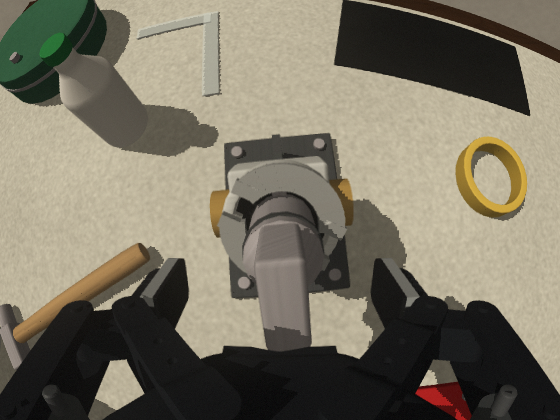

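The jaws are clear of the wing on both sides. Retracting along the axis.

apply_moves --pt "0 0 -5 0 0 0 -1" --pt "0 0 -10 0 0 0 -1" --pt "0 0 -10 0 0 0 -1" --pt "0 0 -12 0 0 0 -1" --pt "0 0 -12 0 0 0 -1" --pt "0 0 -12 0 0 0 -1" --pt "0 0 -12 0 0 0 -1" --pt "0 0 0 0 0 0 -1"

```text
t: 17.55
eef_pos: [0.4867, 0.1302, 0.2454]
tool_rot: [-0.215, 0.741, -0.619, 0.147]
contact_force: [-0.2, 0.1, 0.5]
gripper_width: 1.001
```

```bash
python3 - <<'E'
from h import *
rep(0,-.019)
cal=imaging.get_calibration("wrist"); im=imaging.read_camera("wrist"); cv2.imwrite("pics/w8.png",im[:,:,::-1])
np.savez("w8.npz",K=cal["K"],E=cal["extrinsics"])
a=imaging.read_camera("scene"); cv2.imwrite("pics/s8.png",a[:,:,::-1])
E
```

```text
t 17.55 F [-0.2  0.1  0.5] T [-0.12  0.55 -0.03] q [ 0.219 -0.025 -0.631  2.282  0.158  0.362 -1.94 ] g 1.001
head xyz mm (underside z over floor) [ 1.2  1.8 79.8] bowl yaw -5.68 tilt 0.22
[1.7, 1.3, 79.8] [-0.17, -0.13, -5.68]
```

View pics/w8.png

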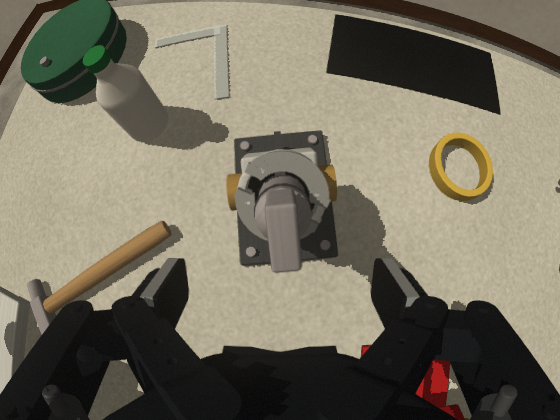

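View pics/s8.png

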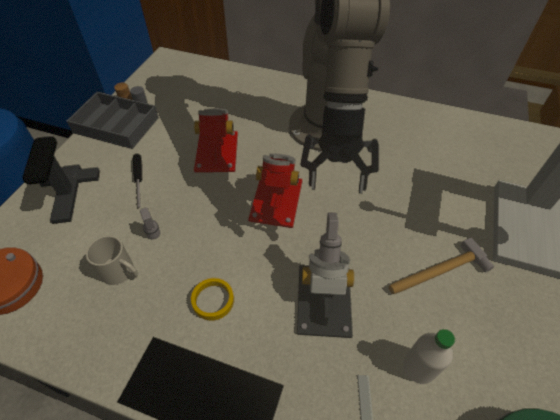

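The bowl stands in the socket and nothing else has moved. I'll measure the wing top in the head's frame.

```bash
python3 - <<'E'
import cv2
im=cv2.imread("pics/w8.png")
cv2.imwrite("pics/w8b.png",cv2.resize(im[140:285,220:345],None,fx=4,fy=4,interpolation=cv2.INTER_CUBIC))
E
```

```text
(no output)
```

View pics/w8b.png

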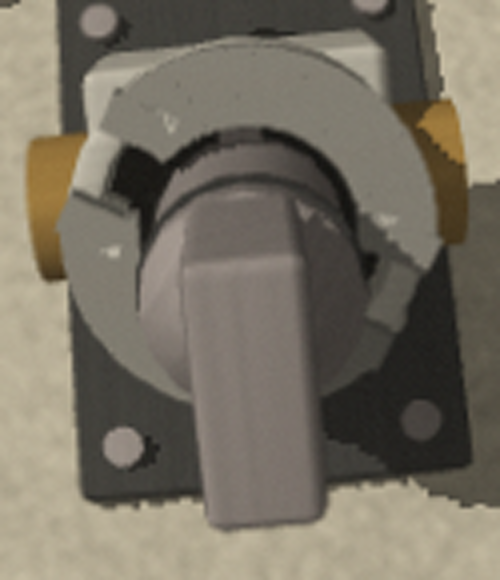

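```bash
python3 - <<'E'
from h import *
np.set_printoptions(precision=4,suppress=True)
d=np.load("w8.npz");cal={"K":d["K"],"extrinsics":d["E"]}
c=np.array([(184,266),(303,259),(326,520),(208,528)])/4+[220,140]-.4
H=Rh.as_matrix(); O=M-hz*.019
for z in (.112,.115):
    o,dd=fray(cal,c); P=o+dd*(((O+hz*z-o)@hz)/(dd@hz))[:,None]
    q=(P-O)@H; e1=(q[0]+q[1]-q[2]-q[3])/2; e2=(q[1]+q[2]-q[0]-q[3])/2
    print(z,q.mean(0),"len",np.linalg.norm(e1),np.linalg.norm(e2),"yaw",np.degrees(np.arctan2(e1[1],e1[0])),np.degrees(np.arctan2(e2[1],e2[0])))
E
```

```text
0.112 [-0.0029 -0.0001  0.112 ] len 0.043517568990285985 0.018336897723451085 yaw -0.7348837284811056 -91.93268782376104
0.115 [-0.0017 -0.0002  0.115 ] len 0.04281831959475576 0.018042256617651208 yaw -0.734883728481089 -91.9326878237609
```

```bash
python3 - <<'E'
from station import bot
o=bot.get_obs();print(o["t"],o["contact_force"]);print(bot.hand_in())
E
```

```text
17.65 [ 0.77279334 -0.05640363 -0.90564287]
the job is handed in; nothing more can be done
None
```

I fitted the lugged filter bowl to the dark stand's head and handed the job in at 17.65 s of the 42 s allowed. I gripped it by the wing, pushed it in through the slots to the socket floor and turned it about 60° clockwise. At the locked line the twist moment rose to about 2.3 N m, so I took that as the stop. I then opened the gripper and backed off about 80 mm along the axis.

**Last checks:**
- **Turn:** the wing lies 1–2° from the locked line; the limit is 10°.
- **Tilt:** the wing top sits about 3 mm off the axis at 112 mm up, so roughly 1.5° of lean; the limit is about 7°.
- **Depth:** by tool position, the underside was 0.2–0.4 mm from the floor before release. After release I could only judge depth by the wing's apparent size, which read slightly small, so there is no sign that it sits high.
- **Contact:** the robot touches nothing, and the force reading is about 1 N.
- **Other things on the bench:** they look unmoved and upright in the scene and wrist views; I judged this by eye only.

**One slip:** on the way over the socket the tool drifted about 11 mm sideways, and I corrected that before lowering the bowl. No check failed.

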